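# Throttle the dosing valve and hang its tag

## Task

Turn the blue lever of the ball valve until it stands over the yellow mark, half open. Then take the red tag out of the rack and hang it by its eye on the peg beside the valve, leaving it hanging still and the lever still on the mark. Leave the green tag in the rack and everything else where it is.

Things in the scene. Friction and masses are not known exactly. Their poses are not given: they have to be found in the camera images.
- valve_unit: fixed valve unit, origin at the centre of its underside, front -x: grey base plate 110 (x) x 260 (y) x 12 mm; steel pipe along y at x = 0 (flanges up to z = 69 mm); ball valve with vertical stem at x = 0, y = -70 mm; at x = +40, y = +100 mm a dark post, 16 mm across, 165 mm high, that carries the tag peg.
- yellow_mark (a point): middle of the yellow mark, 36 mm from the stem axis, on the fixed white dial disc (radius 55 mm, top at z = 81 mm) that lies round the stem under the lever. Its marks are radial: green (open) towards -y of valve_unit, yellow (half open) midway, red (shut) towards -x.
- valve_lever (a joint): angle of the lever about the vertical stem, rad: 0 = open, lever along the pipe, pointing to -y of valve_unit over the green mark; grows clockwise seen from above; 0.785 = half open, over the yellow mark; 1.571 = shut, lever pointing to -x over the red mark. Stiff enough to stay where it is left (about 1.5 N at the grip).
- lever_end (a point): far end of the blue lever, 115 mm from the stem axis, at mid-height of the lever, 105 mm above the bench. The blue grip runs from 40 to 115 mm from the stem axis, 18 mm wide, 14 mm high (98 to 112 mm above the bench).
- tag_peg: the fixed steel peg for the tag: 8 mm round rod with a black ball end, 11 mm across. Origin: its root on the post's axis, 150 mm above the bench, at x = +40, y = +100 mm of valve_unit; its z axis runs along the peg outwards, to -x of valve_unit and rising 10 degrees. The ball's centre is 110 mm from the root; the post takes up the first 8 mm.
- peg_tip (a point): outermost point of the peg's ball end, 115.5 mm from the root
- tag_rack: fixed black rack block 56 (x) x 190 (y) x 32 mm high, origin at the centre of its underside; two slots along y, centred at y = +45 and -45 mm, 9.5 mm wide, 72.5 mm long and 25 mm deep, one tag standing in each. Which tag stands in which slot varies.
- red_tag: rigid red plastic tag standing upright in the rack, 70 g: plate 70 (y) x 8 (x, thickness) x 95 mm high (z) with a round 31 mm eye, and on top of it a black grip tab 34 mm wide (y), 8 mm thick, from z = 95 to 133 mm. Origin: centre of its lower edge; z up, x normal to the plate. Front and back are alike. In the rack its lower edge is 7 mm above the bench.
- red_tag_eye (a point): centre of the red tag's eye, 71 mm above its lower edge, 62 mm below the top of its grip tab
- green_tag: the same tag in green, to be left in the rack; axes as for the red tag
- timer: round white and black kitchen timer, 64 mm across, 39 mm high, bystander standing on the bench; origin under its centre
- yellow_reel: small yellow reel lying flat, 44 mm across, 13 mm high, bystander standing on the bench; origin under its centre
- red_bottle: small white bottle with red cap, 32 mm across, 76 mm high, bystander standing on the bench; origin under its centre
- pink_bottle: small white bottle with pink cap, 32 mm across, 82 mm high, bystander standing on the bench; origin under its centre

How it is judged:
On the way, in this order (a step that is already met when the one before it is completed fails the run):
1. the lever stands over the yellow mark (half open, within 0.13 rad of 0.785) (value of joint valve_lever between 0.655 and 0.915 rad), for 0.3 s.
2. the red tag's eye is threaded on the peg (z of red_tag_eye in the frame of tag_peg between 0.02 and 0.108 m and x of red_tag_eye in the frame of tag_peg between -0.018 and 0.018 m and y of red_tag_eye in the frame of tag_peg between -0.018 and 0.018 m and angle between the x axis of red_tag and the z axis of tag_peg, either way round below 1 rad), for 0.2 s.
At the end, for the whole second after the job is handed in: the lever is within 0.13 rad of half open (0.785); the red tag hangs still and upright (within 0.35 rad) with its eye on the peg, the eye's centre 20 to 108 mm from the peg's root along the peg and the plate across the peg (within 1 rad); the green tag is within 30 mm of where it stood, in the rack (all of step 1 and all of step 2 and angle between red_tag's own z axis and vertical below 0.35 rad and linear speed of red_tag below 0.05 m/s and distance of green_tag from where it was at the start of the episode below 0.03 m); the robot touches nothing.
It fails at once if the kitchen timer is moved more than 40 mm (distance of timer from where it was at the start of the episode above 0.04 m).
It fails at once if the yellow reel is moved more than 40 mm (distance of yellow_reel from where it was at the start of the episode above 0.04 m).
It fails at once if the red-capped bottle is moved more than 40 mm (distance of red_bottle from where it was at the start of the episode above 0.04 m).
It fails at once if the pink-capped bottle is moved more than 40 mm (distance of pink_bottle from where it was at the start of the episode above 0.04 m).
It fails at once if the green tag is moved more than 40 mm (distance of green_tag from where it was at the start of the episode above 0.04 m).
It also fails if it takes over 64 s, if anything falls off the work surface, if the arm or the gripper's body presses on something with over 40 N, if the wrist force passes 120 N, or if a joint passes its speed limit or range.

## Robot

A 7-joint arm with a two-finger parallel gripper is mounted at the origin on a cart in front of the work surface, level with it; the furniture and walls round the work are solid. World frame = base frame: x ahead of the robot, y to its left, z up, the work surface at z = 0. Lengths are in m, angles in rad, forces in N, time in s.
With the tool pointing down it reaches from about 0.425 to 0.975 m from the base axis. Payload 16.7 kg.
Tool frame: the origin (TCP) lies at the very end of the fingers, on their centre line; the grasp point (between the pads) lies 19 mm behind it; z points along the fingers, y is the line along which they close (so a half turn about z gives the same grasp; the last joint's range is limited). The gripper opens to 85 mm and grips with 20 to 120 N. Pads are 22 mm wide; open, the fingers measure 114 mm over their backs; the gripper's body (76 mm by 85 mm) begins 54 mm behind the grasp point. The pads swing forward as they close: fully open they stand 13 mm farther back than shut.
Start: joints at [1.073, 0.426, 0.074, 1.606, -0.034, 1.111, -0.067], TCP at [0.231, -0.634, 0.231] pointing down, gripper open.
Joint ranges: [-2.85, 2.85], [-0.5, 2.14], [-1.23, 1.37], [0.21, 2.46], [-1.02, 4.16], [0.16, 2.05], [-2.73, 2.73]. Speed limits (rad/s): [1.89, 1.89, 2.39, 2.39, 3.01, 3.01, 3.01].

## Interface

Orientations are given as a 3x3 rotation matrix whose columns are the frame's x, y, z axes.
In Python, from bench import robot gives the robot as it stands. The module is installed in compiled form; this text tells all that it offers.
- The arm moves only by the tool step_arm, never from a script. Its argument "increments" is text: rows parted by semicolons, each of 7 numbers parted by spaces: the turn, a rotation vector about the tool's x, y, z scaled (see below), then the shift along the tool's x, y, z scaled (see below), then the closure, from -1 (fully open) to 1 (shut). A call has 1 to 20 rows; each row shifts and turns the commanded pose from where the row before left it, along the tool's axes as they then stand; what a row does not reach is not made up. The controller multiplies each number of a shift by 40 mm and each number of a turn by 6 degrees. A row lasts 1/8 s, in which the tool goes at most 62.5 mm and 10.7 degrees, less where a joint would pass 70% of its speed; a pose out of reach is approached as far as the arm can. A call with a number of a shift or a turn outside -1 to 1 is refused whole. A call with a gripper value outside its range is refused whole. The fingers move at their own pace and stop on an object; "grip_force" is the grip in N (left out, the last holds). Time passes only in rows, so rows that do not move let the fingers close. It gives the time, the measured TCP pose, the force, the opening and the grip force at its end, in the units of the state.
- robot.state(): the state, without advancing time (a new reading comes with each control period).
- robot.read_camera(name): name is "side" or "top" or "wrist"; returns a dict with "color" (400x640x3 uint8, red, green, blue), "K" (3x3 intrinsics, pixels), "pose" (4x4, takes a point from camera to world coordinates). Camera axes: x right, y down, z forward; pixel columns grow to the right and rows downward; lengths in m; the calibration is good to about 2 mm. A picture is of the moment at which its call begins. There is no depth.
- robot.sign_off(): hands the job in; it is judged then, once.
The state is a dict: "time_s": time; "q": joint angles; "qvel": joint speeds; "tau": joint torques, N m; "ee_pos": TCP position; "ee_rot": TCP orientation; "force": force on the tool from outside, world axes, zero at the start; "moment": the same for the moment, N m; "gripper_width": finger opening in m; "grasp_force": force on a finger pad.
Only numpy, scipy, OpenCV 4.12 (cv2) and the standard library are available. Lean on these libraries where they do the work, as an engineer would, in place of code of your own. Each camera call takes 0.05 s, during which the arm holds its last target. There are 200 camera calls.

## Working session

There is one attempt and no reset: what is moved stays moved. The work goes in short steps, Python scripts to look and compute and a tool call to move; the robot and the scene stay as the last step left them, time stands still between calls to the robot, and variables do not carry over. Pictures are saved under pics/ and viewed, at most 10 in all, crops included, and the job is handed in when it is done.

Besides the shell and the picture viewer there is one more tool, called after "Call:" as a command line: name --argument value ..., lists and objects as JSON in quotes. step_arm: Moves the arm, as the interface text tells. Shifts and turns lie within -1 to 1; 1 stands for 40 mm of shift or 6 degrees of turn. Its arguments: {"type":"object","properties":{"increments":{"type":"string"},"grip_force":{"type":"number"}},"required":["increments"]}

```bash
mkdir -p pics; cat > h.py <<'E'
import numpy as np, cv2
from bench import robot
def cam(n):
    d=robot.read_camera(n); return d
def ray(d,u,v):
    K=np.array(d["K"]);T=np.array(d["pose"])
    r=T[:3,:3]@np.linalg.solve(K,[u,v,1.]); return T[:3,3],r
def atz(d,u,v,z):
    c,r=ray(d,u,v); return c+r*(z-c[2])/r[2]
def proj(d,p):
    T=np.array(d["pose"]); q=np.array(d["K"])@(T[:3,:3].T@(np.array(p)-T[:3,3])); return q[:2]/q[2]
def tri(obs):
    A=np.zeros((3,3));b=np.zeros(3)
    for d,u,v in obs:
        c,r=ray(d,u,v); r=r/np.linalg.norm(r); M=np.eye(3)-np.outer(r,r); A+=M;b+=M@c
    return np.linalg.solve(A,b)
E
python3 - <<'E'
from h import *
import pickle
np.set_printoptions(precision=4,suppress=True)
D={}
for n in("top","side"):
    d=cam(n);D[n]=d;cv2.imwrite(f"pics/{n}0.png",cv2.resize(d["color"][:,:,::-1],(800,500),interpolation=cv2.INTER_CUBIC));print(n,d["K"],d["pose"])
pickle.dump(D,open("D0.pkl","wb"))
s=robot.state();print(s["time_s"],s["ee_pos"],s["ee_rot"])
E
```

```text
top [[385.3232   0.     325.0029]
 [  0.     385.3232 196.3236]
 [  0.       0.       1.    ]] [[-0.0395 -0.9786  0.2021  0.275 ]
 [-0.9992  0.0383 -0.0098 -0.0051]
 [ 0.0018 -0.2023 -0.9793  1.3642]
 [ 0.      0.      0.      1.    ]]
side [[375.1056   0.     323.9054]
 [  0.     375.1056 194.7735]
 [  0.       0.       1.    ]] [[-0.9988 -0.0233  0.0442  0.4866]
 [-0.0496  0.3628 -0.9305  1.0324]
 [ 0.0056 -0.9316 -0.3635  0.5305]
 [ 0.      0.      0.      1.    ]]
0.1 [ 0.2305 -0.634   0.2307] [[ 0.9398  0.3417 -0.0005]
 [ 0.3417 -0.9398  0.0011]
 [-0.0001 -0.0012 -1.    ]]
```

View pics/top0.png

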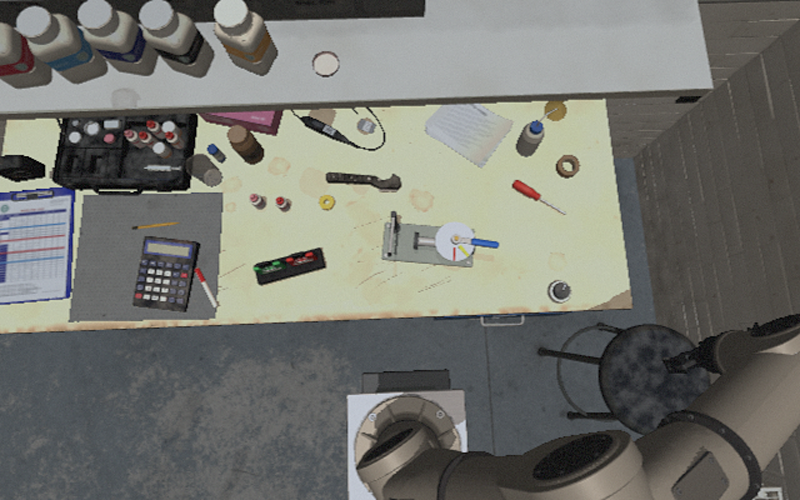

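View pics/side0.png

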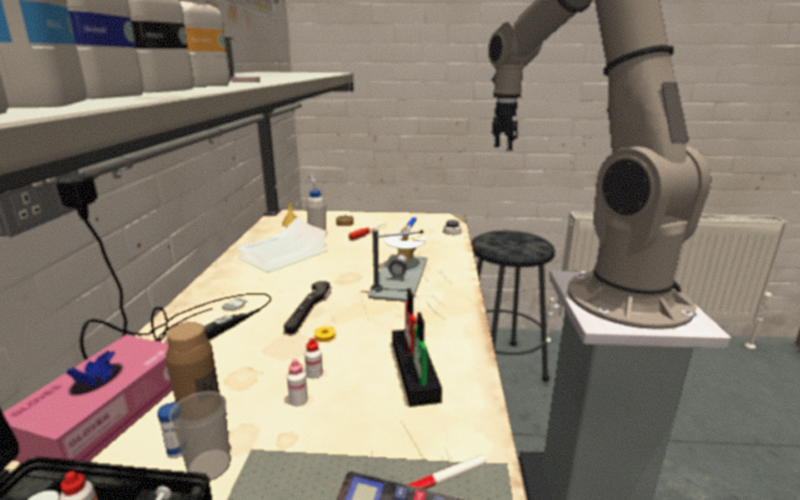

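The top view shows the rack at about (254–326, 248–283) and the valve at (383–498, 212–267), with the lever near open. The red tag is in the slot on the right, nearer the valve. I'll enlarge these areas.

```bash
python3 - <<'E'
from h import *
import pickle
D=pickle.load(open("D0.pkl","rb"))
t=D["top"]["color"][:,:,::-1];s=D["side"]["color"][:,:,::-1]
up=lambda a,k:cv2.resize(a,None,fx=k,fy=k,interpolation=cv2.INTER_CUBIC)
A=up(t[168:218,300:410],7);B=up(t[195:230,195:270],7)
im=np.zeros((595,770,3),np.uint8);im[:350]=A;im[350:595,:525]=B
cv2.imwrite("pics/c1.png",im)
cv2.imwrite("pics/c2.png",np.hstack([up(s[165:255,285:360],6),up(s[225:315,300:355],6)]))
E
```

```text
(no output)
```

View pics/c1.png

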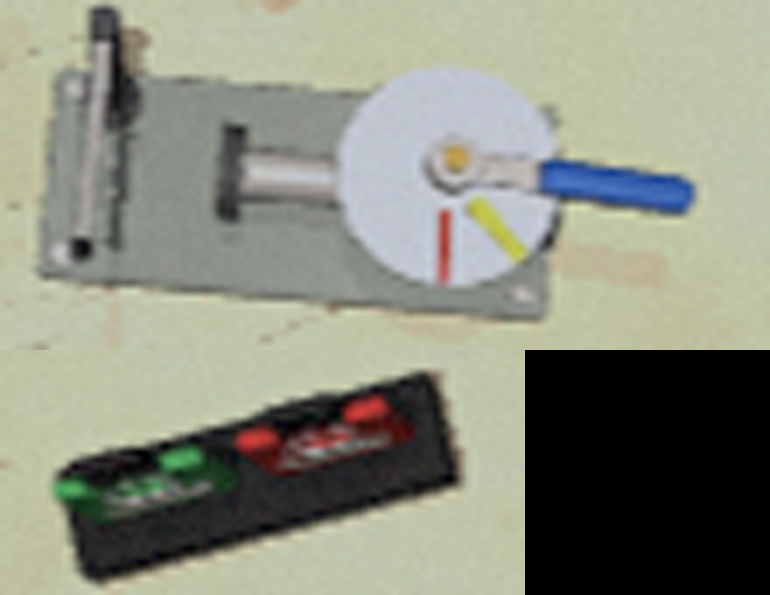

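View pics/c2.png

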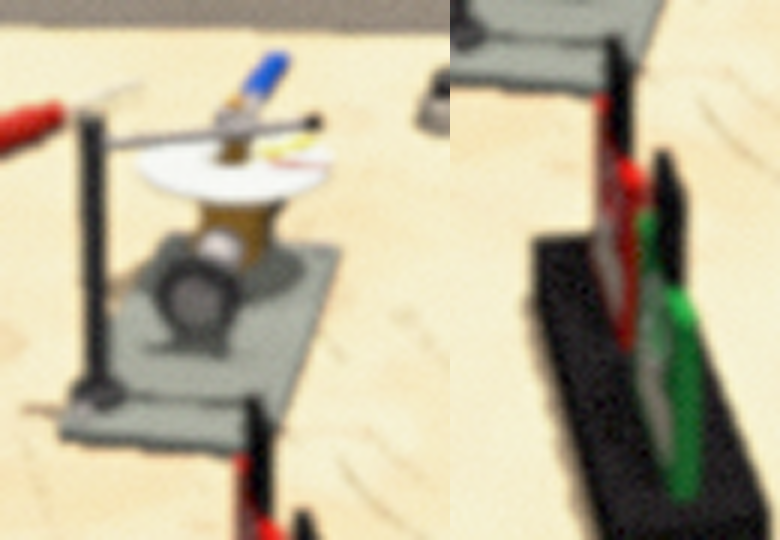

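```bash
cat > fit.py <<'E'
from h import *
import pickle
from scipy.optimize import least_squares
np.set_printoptions(precision=4,suppress=True)
D=pickle.load(open("D0.pkl","rb"));t,s=D["top"],D["side"]
f=lambda U,V,k,o:((U+.5)/k-.5+o[0],(V+.5)/k-.5+o[1])
A=lambda U,V:(t,)+f(U,V,7,(300,168))
B=lambda U,V:(t,)+f(U,V-350,7,(195,195))
C=lambda U,V:(s,)+f(U,V,6,(285,165))
E=lambda U,V:(s,)+f(U-450,V,6,(300,225))
c,sn=np.cos(np.radians(10)),np.sin(np.radians(10))
ball=(.04-.11*c,.1,.15+.11*sn)
V=[(A(62,70),(.055,.13,.012)),(A(40,275),(-.055,.13,.012)),(A(545,318),(-.055,-.13,.012)),
(A(81,248),ball),(A(103,14),(.04,.1,.165)),(A(455,157),(0,-.07,.112)),
(C(313,122),ball),(C(91,115),(.04,.1,.165))]
R=[(B(95,580),(-.028,.095,.032)),(B(60,465),(.028,.095,.032)),(B(437,373),(.028,-.095,.032)),(B(462,482),(-.028,-.095,.032)),
(B(258,440),(0,-.019,.102)),(B(367,408),(0,-.071,.102)),(B(183,457),(0,.019,.102)),(B(72,490),(0,.071,.102)),
(E(537,238),(.028,-.095,.032)),(E(602,100),(0,-.071,.102)),(E(632,175),(0,-.019,.102)),(E(648,215),(0,.019,.102)),(E(681,300),(0,.071,.102))]
def W(p,q):
    a,b=np.cos(p[2]),np.sin(p[2]);return np.array([p[0]+a*q[0]-b*q[1],p[1]+b*q[0]+a*q[1],q[2]])
def fit(L,x0):
    g=lambda p:np.concatenate([proj(o[0],W(p,q))-o[1:] for o,q in L])
    r=least_squares(g,x0,loss="soft_l1");print(r.x);print(g(r.x).reshape(-1,2).round(1).tolist());return r.x
if __name__=="__main__":
    v=fit(V,[.55,0,0]);r=fit(R,[.55,.35,0])
    print("stem",W(v,(0,-.07,.105)),"ball",W(v,ball),"root",W(v,(.04,.1,.15)))
    e=atz(*A(690,195),.105);st=W(v,(0,-.07,.105));d=e-st;print("lever",e,np.linalg.norm(d))
    u=np.array([np.cos(v[2]),np.sin(v[2])]);w=np.array([-u[1],u[0]])
    print("ang",np.arctan2(-d[:2]@u,-d[:2]@w))
    print("red eye",W(r,(0,-.045,.078)))
    for n,p in (("timer",(560,290)),("b1",(257,200)),("b2",(283,203)),("reel",(327,201))): print(n,atz(t,p[0]*.8,p[1]*.8,.03))
E
python3 fit.py
```

```text
[ 0.5565 -0.081  -0.1195]
[[-0.8, -0.2], [-0.4, 0.3], [0.3, -0.0], [0.4, 0.4], [0.2, 1.1], [0.1, 0.5], [-0.9, -0.2], [-1.0, -0.0]]
[0.5046 0.3108 0.2225]
[[-1.7, -0.1], [0.1, 0.9], [-0.8, 0.3], [-0.8, -0.1], [0.7, 0.3], [0.4, 0.9], [0.2, 0.8], [0.7, 0.1], [-1.8, -1.5], [0.3, 0.3], [-0.6, -1.3], [-0.0, 0.9], [-0.6, 0.0]]
stem [ 0.5481 -0.1505  0.105 ] ball [0.5005 0.0265 0.1691] root [0.6081 0.0135 0.15  ]
lever [ 0.5283 -0.2618  0.105 ] 0.11310072654047121
ang 0.056399220202211
red eye [0.5145 0.2669 0.078 ]
timer [ 0.4072 -0.44    0.03  ]
b1 [0.7007 0.4063 0.03  ]
b2 [0.6888 0.3313 0.03  ]
reel [0.6899 0.2047 0.03  ]
```

The fit agrees to about 1 px: stem at (0.548, -0.151), peg ball at (0.5005, 0.0265), red eye at (0.5145, 0.267), lever at 0.06 rad. I'll turn the tool in line with the lever first.

Call:
step_arm --increments "0 0 -1 0 0 0 -1;0 0 -1 0 0 0 -1;0 0 -1 0 0 0 -1;0 0 -1 0 0 0 -1;0 0 -1 0 0 0 -1;0 0 -1 0 0 0 -1;0 0 -1 0 0 0 -1;0 0 -1 0 0 0 -1;0 0 -1 0 0 0 -1;0 0 -1 0 0 0 -1;0 0 0 0 0 0 -1"

```text
time_s: 1.48
ee_pos: [0.2305, -0.6342, 0.2309]
ee_rot: [[0.175, 0.985, -0.0], [0.985, -0.175, 0.001], [0.001, -0.0, -1.0]]
force: [0.0, -0.3, -0.9]
gripper_width: 0.0851
grasp_force: 0.0
```

```bash
cat > go.py <<'E'
# usage: go.py x y z toolx_angle  -> remaining turn (units) and shift (units, in the turned tool axes)
from h import *
import sys
from scipy.spatial.transform import Rotation as Ro
np.set_printoptions(precision=3,suppress=True)
s=robot.state();R=np.array(s["ee_rot"]);p=np.array(s["ee_pos"]);x,y,z,a=map(float,sys.argv[1:])
c,n=np.cos(a),np.sin(a);G=np.array([[c,n,0],[n,-c,0],[0,0,-1.]])
print("t",s["time_s"],"p",p,"F",np.array(s["force"]),"w",s["gripper_width"])
print("turn",Ro.from_matrix(R.T@G).as_rotvec()/np.radians(6))
d=np.array([x,y,z])-p
print("shift turned",G.T@d/.04,"shift now",R.T@d/.04)
E
python3 go.py .533 -.234 .23 1.395
```

```text
t 1.475 p [ 0.23  -0.634  0.231] F [ 0.018 -0.264 -0.881] w 0.08508110325826367
turn [-0.002 -0.006  0.002]
shift turned [11.174  5.697  0.024] shift now [11.172  5.7    0.029]
```

Call:
step_arm --increments "0 0 0 0.9 0.46 0 -1;0 0 0 0.9 0.46 0 -1;0 0 0 0.9 0.46 0 -1;0 0 0 0.9 0.46 0 -1;0 0 0 0.9 0.46 0 -1;0 0 0 0.9 0.46 0 -1;0 0 0 0.9 0.46 0 -1;0 0 0 0.9 0.46 0 -1;0 0 0 0.9 0.46 0 -1;0 0 0 0.9 0.46 0 -1;0 0 0 0.9 0.46 0 -1;0 0 0 0.9 0.46 0 -1;0 0 0 0 0 0 -1;0 0 0 0 0 0 -1"

```text
time_s: 3.22
ee_pos: [0.5229, -0.2477, 0.2311]
ee_rot: [[0.176, 0.984, -0.001], [0.984, -0.176, -0.0], [-0.0, -0.001, -1.0]]
force: [-0.3, -0.2, -0.1]
gripper_width: 0.0852
grasp_force: 0.0
```

```bash
python3 go.py .533 -.234 .086 1.395; python3 - <<'E'
from h import *
d=cam("wrist");cv2.imwrite("pics/w1.png",d["color"][:,:,::-1]);print(d["pose"])
for p in [(.5481,-.1505,.112),(.528,-.264,.112)]:print(proj(d,p))
E
```

```text
t 3.225 p [ 0.523 -0.248  0.231] F [-0.281 -0.206 -0.11 ] w 0.0852273021491744
turn [-0.005  0.002 -0.008]
shift turned [0.382 0.189 3.628] shift now [0.383 0.191 3.628]
[[ 9.84461990e-01 -1.67728998e-01 -5.19766638e-02  5.36355513e-01]
 [-1.75597495e-01 -9.40904545e-01 -2.89593087e-01 -1.72897246e-01]
 [-3.31920941e-04  2.94220359e-01 -9.55737553e-01  3.73753174e-01]
 [ 0.00000000e+00  0.00000000e+00  0.00000000e+00  1.00000000e+00]]
[329.95694153  61.48418481]
[328.83753457 210.26162097]
```

View pics/w1.png

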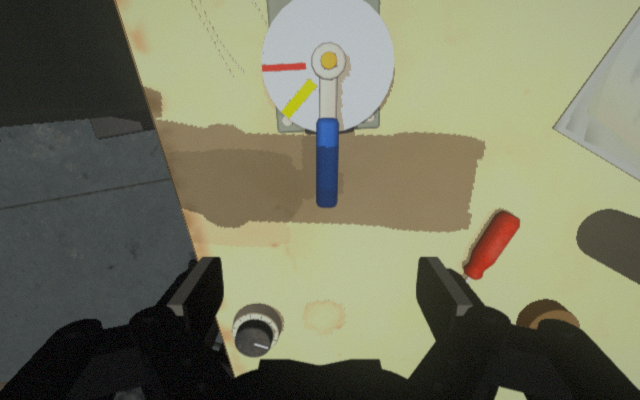

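The wrist picture shows the stem at (329, 60) and the lever end at (326, 207), which matches the prediction. Next I descend and grip the lever.

Call:
step_arm --increments "0 0 0 0.38 0.15 0 -1;0 0 0 0 0 0.6 -1;0 0 0 0 0 0.6 -1;0 0 0 0 0 0.6 -1;0 0 0 0 0 0.6 -1;0 0 0 0 0 0.6 -1;0 0 0 0 0 0.6 -1;0 0 0 0 0 0 -1;0 0 0 0 0 0 0.2;0 0 0 0 0 0 1;0 0 0 0 0 0 1;0 0 0 0 0 0 1;0 0 0 0 0 0 1;0 0 0 0 0 0 1" --grip_force 20

```text
time_s: 5.03
ee_pos: [0.5321, -0.2335, 0.0878]
ee_rot: [[0.174, 0.985, 0.001], [0.985, -0.174, -0.0], [-0.0, 0.001, -1.0]]
force: [-1.1, 0.5, 6.3]
gripper_width: 0.0176
grasp_force: 25.4
```

```bash
python3 - <<'E'
import numpy as np
from h import *
s=robot.state();p=np.array(s["ee_pos"]);R=np.array(s["ee_rot"]);st=np.array([.5481,-.1505])
d=p[:2]-st;r=np.hypot(*d);a=np.arctan2(d[1],d[0]);print(p,s["force"],s["gripper_width"],"r",r,"lever",-1.690-a)
# turn in n rows about stem to lever .785
for n in (8,):
    da=(-2.475-a)/n;print("turn units z/row",-da/np.radians(6),"chord along tool +y?",2*r*np.sin(da/2)/.04, (R.T@np.r_[np.cos(a+da)*r-d[0],np.sin(a+da)*r-d[1],0])/.04)
E
```

```text
[ 0.53205498 -0.23353561  0.08780147] [-1.11999023  0.45258434  6.31494603] 0.017611282666401825 r 0.08457160182491714 lever 0.07167445235473457
turn units z/row 0.8514696520610798 chord along tool +y? -0.1884596922407757 [ 1.14046192e-02 -1.88114262e-01 -1.21276522e-04]
```

Call:
step_arm --increments "0 0 0.85 0.01 -0.19 0 1;0 0 0.85 0.01 -0.19 0 1;0 0 0.85 0.01 -0.19 0 1;0 0 0.85 0.01 -0.19 0 1;0 0 0.85 0.01 -0.19 0 1;0 0 0.85 0.01 -0.19 0 1;0 0 0.85 0.01 -0.19 0 1;0 0 0.85 0.01 -0.19 0 1;0 0 0 0 0 0 1;0 0 0 0 0 0 1"

```text
time_s: 6.28
ee_pos: [0.4812, -0.2034, 0.0877]
ee_rot: [[0.774, 0.633, 0.001], [0.633, -0.774, -0.001], [0.0, 0.001, -1.0]]
force: [0.5, -2.8, 8.0]
gripper_width: 0.0177
grasp_force: 25.8
```

```bash
python3 - <<'E'
import numpy as np
from h import *
s=robot.state();p=np.array(s["ee_pos"]);R=np.array(s["ee_rot"]);st=np.array([.5481,-.1505])
d=p[:2]-st;r=np.hypot(*d);a=np.arctan2(d[1],d[0]);print(p,s["force"],s["gripper_width"],"r",r,"lever",-1.690-a,"toolx",np.arctan2(R[1,0],R[0,0]))
t=cam("top");print(t["pose"][:3,3]);c=t["color"][168:228,325:405,::-1]
cv2.imwrite("pics/c3.png",cv2.resize(c,None,fx=8,fy=8,interpolation=cv2.INTER_CUBIC))
E
```

```text
[ 0.48115059 -0.20335342  0.08774004] [ 0.47402372 -2.75538785  7.98755311] 0.017696111821420817 r 0.08529775309272394 lever 0.7833159372912766 toolx 0.6856287665589569
[ 0.27502032 -0.0050959   1.3642357 ]
```

The lever reads 0.783 by the gripper pose. I'll release it and rise.

Call:
step_arm --increments "0 0 0 0 0 0 -0.2;0 0 0 0 0 0 -0.2;0 0 0 0 0 0 -0.2;0 0 0 0 0 0 -0.2;0 0 0 0 0 -0.7 -0.2;0 0 0 0 0 -0.8 -0.2;0 0 0 0 0 -0.8 -1;0 0 0 0 0 -0.8 -1;0 0 0 0 0 -0.8 -1;0 0 0 0 0 -0.4 -1;0 0 0 0 0 0 -1"

```text
time_s: 7.7
ee_pos: [0.481, -0.2029, 0.2598]
ee_rot: [[0.775, 0.632, 0.001], [0.632, -0.775, -0.0], [0.001, 0.001, -1.0]]
force: [0.3, 0.1, -0.2]
gripper_width: 0.0851
grasp_force: 0.0
```

```bash
python3 go.py .5145 .2669 .25 1.793; python3 - <<'E'
from h import *
d=cam("wrist");cv2.imwrite("pics/w2.png",d["color"][:,:,::-1])
for p in [(.5481,-.1505,.112),(.5481-.786*.115,-.1505-.618*.115,.112)]:print(proj(d,p))
E
```

```text
t 7.7 p [ 0.481 -0.203  0.26 ] F [ 0.263  0.143 -0.163] w 0.08513581250188151
turn [  0.014   0.    -10.591]
shift turned [11.271  3.406  0.246] shift now [ 8.071 -8.574  0.241]
[322.08698138  84.35500319]
[319.60499096 214.99522532]
```

View pics/w2.png

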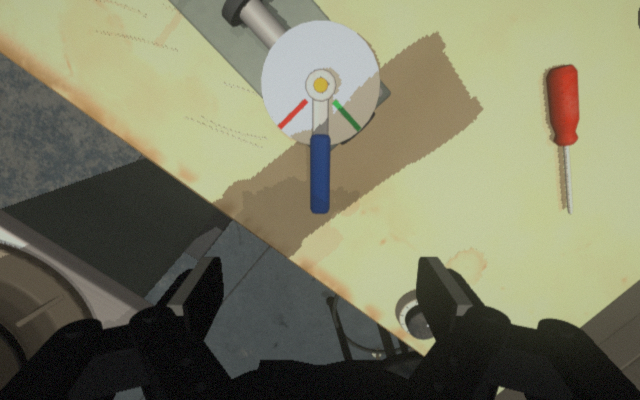

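The lever covers the yellow mark, midway between red (292, 113) and green (346, 115). Now the rack.

Call:
step_arm --increments "0 0 -1 0 0 0 -1;0 0 -1 0 0 0 -1;0 0 -1 0 0 0 -1;0 0 -1 0 0 0 -1;0 0 -1 0 0 0 -1;0 0 -1 0 0 0 -1;0 0 -1 0 0 0 -1;0 0 -1 0 0 0 -1;0 0 -1 0 0 0 -1;0 0 -1 0 0 0 -1;0 0 -0.59 0 0 0 -1;0 0 0 0 0 0 -1"

```text
time_s: 9.25
ee_pos: [0.4801, -0.2027, 0.258]
ee_rot: [[-0.22, 0.976, -0.002], [0.976, 0.22, 0.001], [0.001, -0.002, -1.0]]
force: [0.4, 0.1, -0.4]
gripper_width: 0.0851
grasp_force: 0.0
```

Call:
step_arm --increments "0 0 0 0.9 0.31 0 -1;0 0 0 0.9 0.31 0 -1;0 0 0 0.9 0.31 0 -1;0 0 0 0.9 0.31 0 -1;0 0 0 0.9 0.31 0 -1;0 0 0 0.9 0.31 0 -1;0 0 0 0.9 0.31 0 -1;0 0 0 0.9 0.31 0 -1;0 0 0 0.9 0.31 0 -1;0 0 0 0.9 0.31 0 -1;0 0 0 0.9 0.31 0 -1;0 0 0 0 0 0 -1;0 0 0 0 0 0 -1"

```text
time_s: 10.88
ee_pos: [0.5262, 0.213, 0.2585]
ee_rot: [[-0.219, 0.976, -0.001], [0.976, 0.219, -0.001], [-0.0, -0.001, -1.0]]
force: [0.8, 0.3, 0.6]
gripper_width: 0.0858
grasp_force: 0.0
```

```bash
python3 go.py .5145 .2669 .108 1.793; python3 - <<'E'
from h import *
from fit import W
import pickle
d=cam("wrist");pickle.dump(d,open("w3.pkl","wb"));cv2.imwrite("pics/w3.png",d["color"][:,:,::-1])
r=[.5046,.3108,.2225]
for q in [(0,-.045,.14),(0,-.062,.14),(0,-.028,.14),(-.028,-.095,.032),(.028,-.095,.032),(0,-.01,.102),(0,-.08,.102)]:print(q,proj(d,W(r,q)).round(1))
E
```

```text
t 10.875 p [0.526 0.213 0.259] F [0.831 0.271 0.623] w 0.08576369040345966
turn [-0.012  0.002 -0.011]
shift turned [1.379 0.011 3.764] shift now [1.38  0.014 3.763]
(0, -0.045, 0.14) [319.5 124.1]
(0, -0.062, 0.14) [319.6 146.3]
(0, -0.028, 0.14) [319.5 101.2]
(-0.028, -0.095, 0.032) [294.8 161.7]
(0.028, -0.095, 0.032) [344.5 161.7]
(0, -0.01, 0.102) [319.5  78.4]
(0, -0.08, 0.102) [319.6 160. ]
```

View pics/w3.png

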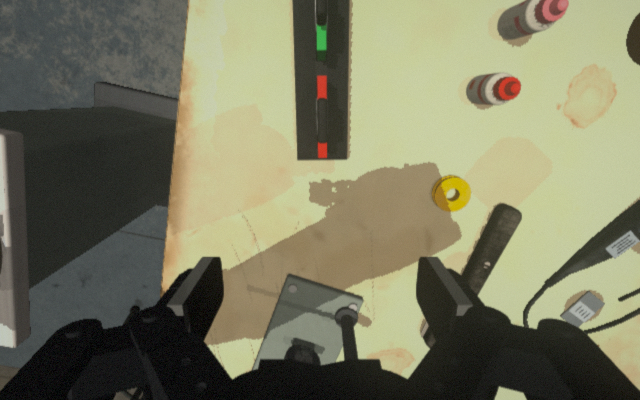

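The rack's end edge is at row 159 and the red tag's shoulders are at column 322, about 2 mm from the prediction, so I correct for that. Next I descend and grip.

Call:
step_arm --increments "0 0 0 0.72 0.03 0 -1;0 0 0 0.71 0.02 0 -1;0 0 0 0 0 0.8 -1;0 0 0 0 0 0.8 -1;0 0 0 0 0 0.8 -1;0 0 0 0 0 0.8 -1;0 0 0 0 0 0.56 -1;0 0 0 0 0 0 -1;0 0 0 0 0 0 0.2;0 0 0 0 0 0 0.6;0 0 0 0 0 0 1;0 0 0 0 0 0 1;0 0 0 0 0 0 1;0 0 0 0 0 0 1;0 0 0 0 0 0 1;0 0 0 0 0 0 1" --grip_force 50

```text
time_s: 12.92
ee_pos: [0.516, 0.2699, 0.1094]
ee_rot: [[-0.22, 0.975, 0.0], [0.975, 0.22, 0.0], [0.0, 0.0, -1.0]]
force: [-1.2, -0.9, 5.4]
gripper_width: 0.0072
grasp_force: 49.4
```

```bash
python3 go.py .5145 .2669 .108 1.793
```

```text
t 12.925 p [0.516 0.27  0.109] F [-1.242 -0.883  5.398] w 0.00724405293413517
turn [ 0.004 -0.    -0.002]
shift turned [-0.064 -0.053  0.034] shift now [-0.064 -0.053  0.034]
```

Gripped (7.2 mm opening, 49 N). Lift clear.

Call:
step_arm --increments "0 0 0 0 0 -0.3 1;0 0 0 0 0 -0.4 1;0 0 0 0 0 -0.5 1;0 0 0 0 0 -0.6 1;0 0 0 0 0 -0.6 1;0 0 0 0 0 -0.6 1;0 0 0 0 0 0 1;0 0 0.85 0 0 0 1;0 0 0.85 0 0 0 1;0 0 0.85 0 0 0 1;0 0 0.87 0 0 0 1;0 0 0 0 0 0 1;0 0 0 0 0 0 1"

```text
time_s: 14.55
ee_pos: [0.5157, 0.2697, 0.2289]
ee_rot: [[0.133, 0.991, -0.0], [0.991, -0.133, -0.0], [-0.0, -0.0, -1.0]]
force: [-0.8, -0.6, 0.3]
gripper_width: 0.0072
grasp_force: 48.8
```

```bash
python3 go.py .4565 .0318 .2085 1.451
```

```text
t 14.55 p [0.516 0.27  0.229] F [-0.841 -0.638  0.273] w 0.0071601824255155015
turn [-0.001  0.    -0.135]
shift turned [-6.083 -0.759  0.511] shift now [-6.093 -0.673  0.511]
```

Call:
step_arm --increments "0 0 -0.13 0 -0.4 0 1;0 0 0 0 -0.36 0 1;0 0 0 -0.8 0 0 1;0 0 0 -0.8 0 0 1;0 0 0 -0.8 0 0 1;0 0 0 -0.8 0 0 1;0 0 0 -0.8 0 0 1;0 0 0 -0.8 0 0 1;0 0 0 -0.8 0 0 1;0 0 0 -0.5 0 0 1;0 0 0 0 0 0.5 1;0 0 0 0 0 0 1;0 0 0 0 0 0 1"

```text
time_s: 16.18
ee_pos: [0.4557, 0.0321, 0.2095]
ee_rot: [[0.121, 0.993, 0.0], [0.993, -0.121, 0.0], [0.0, 0.0, -1.0]]
force: [-0.8, -0.2, 0.1]
gripper_width: 0.0069
grasp_force: 48.7
```

```bash
python3 go.py .4565 .0318 .2085 1.451; python3 - <<'E'
from h import *
from fit import W,ball
import pickle
np.set_printoptions(precision=4,suppress=True)
up=lambda a,k:cv2.resize(a,None,fx=k,fy=k,interpolation=cv2.INTER_CUBIC)
d=cam("side");t=cam("top")
s=d["color"][165:255,285:365,::-1];tt=t["color"][165:225,295:345,::-1]
im=np.zeros((540,780,3),np.uint8);im[:,:480]=up(s,6);im[:360,480:]=up(tt,6);cv2.imwrite("pics/c4.png",im)
p=np.array(robot.state()["ee_pos"])
eye=p-[0,0,.0314]
v=[.5565,-.081,-.1195]
b=W(v,ball)
print("eye exp",eye,"side",proj(d,eye),(proj(d,eye)-[285,165])*6,"ball",(proj(d,b)-[285,165])*6)
print("top",(proj(t,p+[0,0,.0306])-[295,165])*6+[480,0],"ball",(proj(t,b)-[295,165])*6+[480,0])
E
```

```text
t 16.175 p [0.456 0.032 0.209] F [-0.751 -0.158  0.107] w 0.006898986784216284
turn [ 0.003 -0.001 -0.016]
shift turned [-0.004  0.02   0.025] shift now [-0.004  0.02   0.025]
eye exp [0.456  0.0319 0.1782] side [351.6253 182.667 ] [399.7516 106.0023] ball [304.8802 118.1544]
top [566.1102 292.9655] ball [579.0731 230.2432]
```

View pics/c4.png

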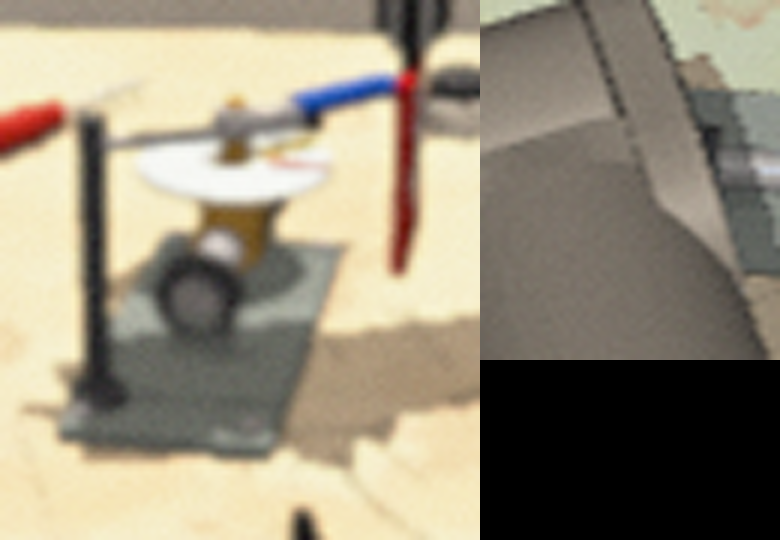

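The side view shows the tag edge-on at column 405, in front of the peg ball at about (313, 122). The picture offset is the same for both, and the expected height matches. I'll thread it slowly along the peg axis, checking force.

Call:
step_arm --increments "0 0 0 0 0.2 0.035 1;0 0 0 0 0.2 0.035 1;0 0 0 0 0.2 0.035 1;0 0 0 0 0.2 0.035 1;0 0 0 0 0.2 0.035 1;0 0 0 0 0.2 0.035 1;0 0 0 0 0 0 1"

```text
time_s: 17.15
ee_pos: [0.5039, 0.0256, 0.2003]
ee_rot: [[0.122, 0.992, -0.0], [0.992, -0.122, 0.0], [0.0, -0.0, -1.0]]
force: [-0.1, 0.6, -1.0]
gripper_width: 0.0072
grasp_force: 48.8
```

```bash
python3 go.py .5396 .0218 .1935 1.451; python3 - <<'E'
from h import *
from fit import W,ball
d=cam("wrist");s=cam("side");v=[.5565,-.081,-.1195]
p=np.array(robot.state()["ee_pos"])
w=d["color"][:,:,::-1]
c=cv2.resize(s["color"][165:245,285:365,::-1],None,fx=5,fy=5,interpolation=cv2.INTER_CUBIC)
im=np.zeros((400,800,3),np.uint8);im[:,:400]=w[:,120:520];im[:,400:]=c;cv2.imwrite("pics/c5.png",im)
for s_ in(.02,.05,.08,.11):
  q=W(v,(.04-s_*np.cos(.1745),.1,.15+s_*np.sin(.1745)));print("peg",s_,(proj(d,q)-[120,0]).round())
for q in [(0,.035,-.0074),(0,-.035,-.0074),(0,.035,-.1024),(0,-.035,-.1024)]:
  u=W([p[0],p[1],-.1195],(q[0],q[1],p[2]+q[2]));print(q,(proj(d,u)-[120,0]).round(),((proj(s,u)-[285,165])*5+[400,0]).round())
E
```

```text
t 17.15 p [0.504 0.026 0.2  ] F [-0.148  0.617 -1.033] w 0.007249160777661694
turn [-0.003 -0.002 -0.027]
shift turned [0.012 0.898 0.17 ] shift now [0.015 0.898 0.17 ]
peg 0.02 [338. 225.]
peg 0.05 [292. 228.]
peg 0.08 [244. 232.]
peg 0.11 [193. 235.]
(0, 0.035, -0.0074) [198. 188.] [641.  78.]
(0, -0.035, -0.0074) [198. 315.] [658.  39.]
(0, 0.035, -0.1024) [198. 154.] [638. 236.]
(0, -0.035, -0.1024) [199. 241.] [656. 190.]
```

View pics/c5.png

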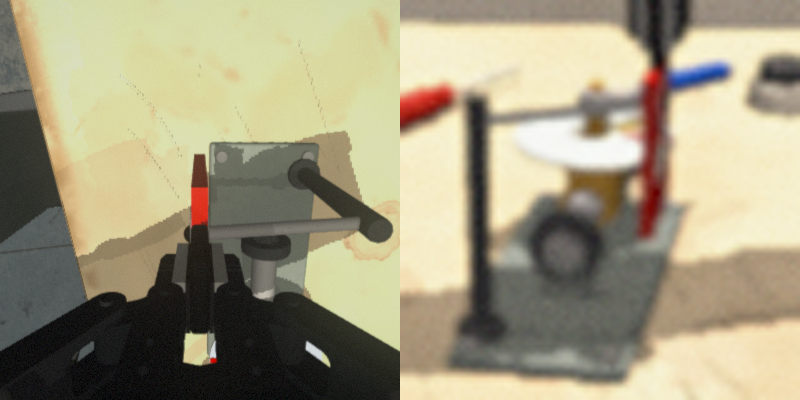

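The ball end shows through the eye at (187, 234), on the far side of the tag, and forces are about 1 N. I'll continue along the peg, then lower.

Call:
step_arm --increments "0 0 0 0 0.2 0.035 1;0 0 0 0 0.2 0.035 1;0 0 0 0 0.2 0.035 1;0 0 0 0 0.2 0.035 1;0 0 0 0 0.1 0.02 1;0 0 0 0 0 0 1;0 0 0 0 0 0.06 1;0 0 0 0 0 0.06 1;0 0 0 0 0 0.06 1;0 0 0 0 0 0.05 1;0 0 0 0 0 0 1;0 0 0 0 0 0 1"

```text
time_s: 18.75
ee_pos: [0.5393, 0.0213, 0.185]
ee_rot: [[0.122, 0.993, 0.0], [0.993, -0.122, 0.0], [0.0, 0.0, -1.0]]
force: [-0.1, -0.3, -1.2]
gripper_width: 0.0073
grasp_force: 48.8
```

Call:
step_arm --increments "0 0 0 0 0 0.03 1;0 0 0 0 0 0.03 1;0 0 0 0 0 0 1;0 0 0 0 0 0 1"

```text
time_s: 19.25
ee_pos: [0.5393, 0.0213, 0.1826]
ee_rot: [[0.122, 0.993, 0.0], [0.993, -0.122, 0.0], [0.0, 0.0, -1.0]]
force: [-0.1, 0.5, 0.1]
gripper_width: 0.0073
grasp_force: 48.9
```

Call:
step_arm --increments "0 0 0 0 0 0.02 1;0 0 0 0 0 0 1;0 0 0 0 0 0 1"

```text
time_s: 19.62
ee_pos: [0.5394, 0.0213, 0.182]
ee_rot: [[0.122, 0.993, 0.0], [0.993, -0.122, -0.0], [0.0, 0.0, -1.0]]
force: [-2.4, -0.4, 4.2]
gripper_width: 0.0072
grasp_force: 50.0
```

Contact: the eye rests on the peg (4 N). Release gradually.

Call:
step_arm --increments "0 0 0 0 0 0 0.8;0 0 0 0 0 0 0.75;0 0 0 0 0 0 0.7;0 0 0 0 0 0 0.65;0 0 0 0 0 0 0.6;0 0 0 0 0 0 0.5;0 0 0 0 0 0 0.4;0 0 0 0 0 0 0.3;0 0 0 0 0 0 0.3;0 0 0 0 0 0 0.3;0 0 0 0 0 0 0.3;0 0 0 0 0 0 0.3" --grip_force 20

```text
time_s: 21.12
ee_pos: [0.5392, 0.0213, 0.1818]
ee_rot: [[0.122, 0.993, 0.0], [0.993, -0.122, 0.0], [0.0, 0.0, -1.0]]
force: [1.0, 0.2, 0.2]
gripper_width: 0.0297
grasp_force: 0.0
```

Call:
step_arm --increments "0 0 0 0 0 -0.2 0.3;0 0 0 0 0 -0.3 0.3;0 0 0 0 0 -0.4 0.3;0 0 0 0 0 -0.6 0.3;0 0 0 0 0 -0.8 0.3;0 0 0 -0.3 0 -0.8 0.3;0 0 0 -0.8 0 0 0.3;0 0 0 -0.8 0 0 0.3;0 0 0 0 0 0 0.3;0 0 0 0 0 0 0.3;0 0 0 0 0 0 0.3;0 0 0 0 0 0 0.3"

```text
time_s: 22.62
ee_pos: [0.5301, -0.0535, 0.3059]
ee_rot: [[0.121, 0.993, 0.0], [0.993, -0.121, 0.0], [0.0, 0.0, -1.0]]
force: [0.5, 0.2, 0.2]
gripper_width: 0.0302
grasp_force: 0.0
```

```bash
python3 - <<'E'
from h import *
d=cam("wrist");s=cam("side")
w=cv2.resize(d["color"][:,:,::-1],(480,300))
c=cv2.resize(s["color"][165:255,285:365,::-1],None,fx=4,fy=4,interpolation=cv2.INTER_CUBIC)
im=np.zeros((360,800,3),np.uint8);im[:300,:480]=w;im[:,480:]=c;cv2.imwrite("pics/c6.png",im)
E
```

```text
(no output)
```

View pics/c6.png

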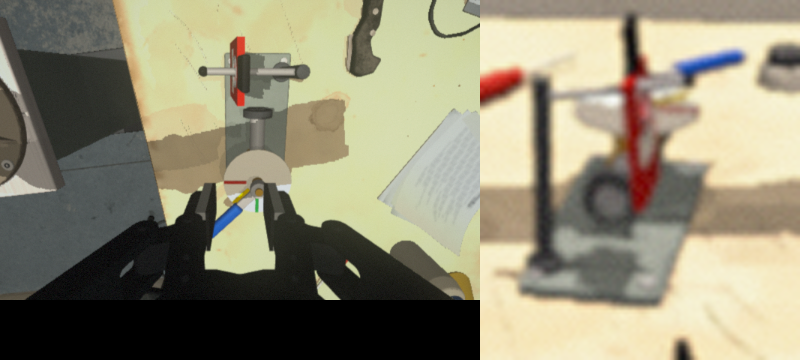

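The tag hangs upright by its eye midway along the peg (wrist (240, 72)), and the lever lies between the red and green marks. I'll let it settle, then compare two frames for motion.

Call:
step_arm --increments "0 0 0 0 0 0 0.3;0 0 0 0 0 0 0.3;0 0 0 0 0 0 0.3;0 0 0 0 0 0 0.3;0 0 0 0 0 0 0.3;0 0 0 0 0 0 0.3;0 0 0 0 0 0 0.3;0 0 0 0 0 0 0.3;0 0 0 0 0 0 0.3;0 0 0 0 0 0 0.3;0 0 0 0 0 0 0.3;0 0 0 0 0 0 0.3;0 0 0 0 0 0 0.3;0 0 0 0 0 0 0.3;0 0 0 0 0 0 0.3;0 0 0 0 0 0 0.3;0 0 0 0 0 0 0.3;0 0 0 0 0 0 0.3;0 0 0 0 0 0 0.3;0 0 0 0 0 0 0.3"

```text
time_s: 25.22
ee_pos: [0.53, -0.0542, 0.3058]
ee_rot: [[0.122, 0.993, 0.0], [0.993, -0.122, 0.0], [0.0, 0.0, -1.0]]
force: [-0.0, 1.7, -0.2]
gripper_width: 0.03
grasp_force: 0.0
```

```bash
python3 - <<'E'
from h import *
def red(d):
    h=cv2.cvtColor(d["color"],cv2.COLOR_RGB2HSV);m=((h[...,0]<6)|(h[...,0]>174))&(h[...,1]>150)&(h[...,2]>60)
    m[:, :290]=0;m[:30]=0;m[170:]=0;m[:,340:]=0
    y,x=np.nonzero(m);return x.mean().round(2),y.mean().round(2),len(x)
for i in range(8):print(red(cam("wrist")))
E
```

```text
(np.float64(319.51), np.float64(94.17), 504)
(np.float64(319.51), np.float64(94.41), 503)
(np.float64(319.54), np.float64(94.02), 502)
(np.float64(319.51), np.float64(94.26), 503)
(np.float64(319.51), np.float64(94.32), 507)
(np.float64(319.52), np.float64(94.06), 507)
(np.float64(319.67), np.float64(93.63), 495)
(np.float64(319.5), np.float64(93.93), 507)
```

Still to within pixel noise, and column 319.5 matches its place in the earlier picture (240/0.75 = 320), so it isn't sliding. I'll hand in.

```bash
python3 -c "
from bench import robot
print(robot.sign_off())"
```

```text
the job is handed in; nothing more can be done
None
```

I handed the job in after about 26 s of robot time: the lever is at about 0.78 rad over the yellow mark, the red tag hangs still on the peg, and the green tag and other objects were not touched; the sign-off returned no verdict.

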